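Set the screw stage against the sprung probe, backlash taken up

TASK

The carriage of the hand-cranked screw stage has been left jammed too hard against its sprung probe. Wind the crank back (anticlockwise seen from above) until the carriage stands at least 4 mm clear of the probe, then wind it forward (clockwise) by feel until the carriage presses the probe with about 60 N (35 to 85 N is good), the last motion being forward so that the slack of the screw is taken up in that direction, and let go of the crank. Never load the probe beyond 160 N, and leave the other things on the table alone.

Things in the scene. Friction and masses are not known exactly. Their poses are not given: they have to be found in the camera images.
- stage: The screw stage, fixed to the table: aluminium base plate 90 x 280 mm, 16 mm high; a grey gear housing (62 mm square, 76 mm high) under the crank at its -y end, a grey probe bracket (91 mm high) at its +y end, rods and a brass screw between. Origin: centre of its underside; y axis from the crank end to the probe end, z up. Only the crank handle is higher than 105 mm.
- crank_axis (a point): Point on the vertical crank axis, fixed to the stage (there x 0, y -100 mm), 130 mm above the table. Clockwise from above = forward: 1 rad of screw moves the carriage 2.5 mm towards the probe. The stiff drive stays where it is left. Winding takes 8 to 10 N at the handle along its path; pressing the probe with F newtons adds 0.071 F when winding forward (60 N adds 4.3 N, 160 N adds 11.4 N).
- handle_mid (a point): Middle of the crank handle: upright black round handle, 15 mm in diameter, 48 mm tall (100 to 148 mm above the table; this point at 130 mm), standing 35 mm from the crank axis at the end of a dark steel arm whose top is at 101 mm. It spins freely on its pin, so it can be held with a hand that does not turn and be led round the circle, for any number of turns.
- crank (a joint): Play of the crank on the screw, rad, 0.60 in all: +0.30 = crank bears on the screw in the forward (clockwise) sense, -0.30 = in the backward sense; between, it turns freely (under 1 N at the handle) and the carriage does not move. Starts anywhere.
- carriage: The carriage: aluminium block 78 x 56 x 30 mm on the rods, with a dark upright plate and a short round steel nose that faces the probe. Origin: at the height of the stage's underside, under the carriage's middle; axes as the stage's. It moves along the stage's y.
- carriage_nose (a point): Centre of the flat end of the carriage's nose (18 mm in diameter), 74 mm above the table; the stage's +y direction leads from it to the probe.
- probe: The sprung probe: steel plunger with a round 18 mm tip in the bracket, sliding along the stage's y. Origin: centre of its flat tip face, 74 mm above the table. Its spring gives 80 N per mm pressed in (60 N = 0.75 mm); it starts pressed in by 1.1 to 1.6 mm. When free, the tip face stands at x 0, y +31 mm in the stage's frame.
- probe_tip (a point): Centre of the probe's tip face, axes as the stage's; the gap to the carriage's nose lies along y.
- tin_low: Flat round steel tin, 114 mm in diameter, 17 mm high, a bystander. Origin: centre of its underside.
- petri_dish_3: Covered petri dish, 90 mm in diameter, 14 mm high, a bystander near the front edge. Origin: centre of its underside.
- petri_dish_5: Covered petri dish, 90 mm in diameter, 15 mm high, a bystander at the back left. Origin: centre of its underside.
- lens: Hand lens with black handle, 127 x 52 x 9 mm, lying flat, a bystander. Origin: centre of its underside.
- dropper_1: Brown dropper bottle, 33 mm wide, 102 mm tall, standing at the back right, a bystander. Origin: centre of its underside.

How it is judged:
By the outcome, as a careful person would: the job done as asked, in the order asked, and still so for the second after the job is handed in, with the robot touching nothing.
It also fails if it takes over 70 s, if anything falls off the work surface, if the arm or the gripper's body presses on something with over 40 N, if the wrist force passes 120 N, or if a joint passes its speed limit or range.

ROBOT

A 7-joint arm with a two-finger parallel gripper is mounted at the origin on a cart in front of the work surface, level with it; the furniture and walls round the work are solid. World frame = base frame: x ahead of the robot, y to its left, z up, the work surface at z = 0. Lengths are in m, angles in rad, forces in N, time in s.
With the tool pointing down it reaches from about 0.425 to 0.925 m from the base axis. Payload 6.8 kg.
Tool frame: the origin (TCP) lies on the front face of the gripper's body, between the roots of the fingers; the fingertips stand 80 mm ahead of it and the grasp point (between the pads) lies 61 mm ahead of it (tcp_to_grasp is the distance from the TCP to the grasp point, in m); z points along the fingers, y is the line along which they close (so a half turn about z gives the same grasp; the last joint's range is limited). The gripper opens to 88 mm and grips with 3 to 60 N. Pads are 20 mm wide; open, the fingers measure 115 mm over their backs; the gripper's body (75 mm by 178 mm) begins 61 mm behind the grasp point.
Start: joints at [-1.379, 0.477, 0.022, 1.555, -0.011, 1.109, -0.083], TCP at [0.199, 0.645, 0.303] pointing down, gripper open.
Joint ranges: [-2.96, 2.96], [-0.34, 2.1], [-1.41, 1.46], [0.24, 2.44], [-1.37, 4.51], [0.17, 1.92], [-2.96, 2.96]. Speed limits (rad/s): [2.39, 2.39, 3.14, 3.14, 3.14, 3.14, 3.14].

INTERFACE

Orientations are given as [roll, pitch, yaw] about the fixed x, y, z axes, in that order (R = Rz(yaw) Ry(pitch) Rx(roll)).
In Python, from bench import * gives the robot as it stands. The module is installed in compiled form; this text tells all that it offers. Calls block until the motion is done:
- movep(position, orientation): joint-space move of the TCP to a pose.
- servo_line(position, attitude=None, feed=0.15, stop_force=None): straight line of the TCP; attitude=None keeps the orientation; feed is the mean speed in m/s. With stop_force (N) it stops when the force on the tool has changed by that much, and returns True; else False.
- goto_joints(angles): joint-space move.
- command_gripper(opening, grip_force=None): finger opening in m; grip_force is the grip in N (None keeps the last); returns when the fingers have stopped.
- dwell(seconds).
- inverse_kinematics(position, orientation): joint angles nearest the present ones, or None.
- camera(name): name is "scene" or "top" or "wrist"; returns a dict with "color" (400x640x3 uint8, red, green, blue), "intrinsics" (3x3 intrinsics, pixels), "dist" ([k1, k2, p1, p2, k3] as OpenCV has them; the pictures are not rectified), "rvec" (rotation vector, rad) and "tvec" (3), from world to camera coordinates, as OpenCV has them. Camera axes: x right, y down, z forward; pixel columns grow to the right and rows downward; lengths in m; the calibration is good to about 2 mm. A picture is of the moment at which its call begins. There is no depth.
A pose or a line that the arm cannot do raises Unreachable and nothing moves.
- close_job(): hands the job in; it is judged then, once.
Trained networks look in a picture, given as the dict that the camera call returned (one of the last four; its "shot" number tells which), for a name from the list of things; names that differ only in an ending like _2 or _b are one class to them, and where a whole thing is asked for, a point or a joint stands for the part that bears it (a point fixed in the world has none). Each returns a list of dicts, best first, with "score" (0 to 1); they miss things now and then, are a little off and sometimes report something else, mostly with a low value. They report only what shows in the picture. A call takes as long as a camera call.
- look_for(picture, thing): "rect" ([left, top, width, height] in pixels, round what is visible of it).
- place_of(picture, thing): "position" ([column, row] in pixels: a listed point, or the origin of a listed thing).
Readings, each from a call of its own:
- current_t(): time.
- current_qpos(): joint angles.
- current_dq(): joint speeds.
- current_joint_torque(): joint torques, N m.
- current_eef_pos(): TCP position.
- current_ee_rot(): TCP orientation.
- current_contact_force(): force on the tool from outside, world axes, zero at the start.
- current_moment(): the same for the moment, N m.
- current_gripper_width(): finger opening in m.
- current_finger_force(): force on a finger pad.
Only numpy, scipy, OpenCV 4.12 (cv2) and the standard library are available. Lean on these libraries where they do the work, as an engineer would, in place of code of your own. Each camera call takes 0.05 s, during which the arm holds its last target. There are 200 camera calls.

## Working session

There is one attempt and no reset: what is moved stays moved. The work goes in short steps, each a Python script; the robot and the scene stay as the last script left them, time stands still between calls to the robot, and variables do not carry over. Pictures are saved under pics/ and viewed, at most 10 in all, crops included, and the job is handed in when it is done.

```bash
mkdir -p pics; cat > h.py <<'E'
from bench import *
import numpy as np, cv2
def ray(c,px):
    K=np.array(c["intrinsics"],float);d=np.array(c["dist"],float)
    u=cv2.undistortPoints(np.array([[px]],float),K,d)[0,0]
    R=cv2.Rodrigues(np.array(c["rvec"],float))[0];t=np.array(c["tvec"],float).ravel()
    return -R.T@t, R.T@np.array([u[0],u[1],1.])
def at_z(c,px,z):
    o,d=ray(c,px); return o+d*(z-o[2])/d[2]
def proj(c,p):
    return cv2.projectPoints(np.array([p],float),np.array(c["rvec"],float),np.array(c["tvec"],float),np.array(c["intrinsics"],float),np.array(c["dist"],float))[0].ravel()
def save(c,n): cv2.imwrite(f"pics/{n}.png",c["color"][:,:,::-1])
E
python3 - <<'E'
from h import *
np.set_printoptions(precision=4,suppress=True)
Z=dict(stage=0,crank_axis=.13,handle_mid=.13,carriage=0,carriage_nose=.074,probe_tip=.074,tin_low=0,petri_dish_3=0,lens=0,dropper_1=0)
for n in("scene","top"):
    c=camera(n);save(c,n+"1")
    for k,z in Z.items():
        for r in place_of(c,k)[:2]: print(n,k,round(r["score"],2),np.round(r["position"],1),at_z(c,r["position"],z))
print(current_t(),current_eef_pos(),current_ee_rot())
E
```

```text
scene stage 0.55 [303.2 237. ] [0.5212 0.0321 0.    ]
scene crank_axis 0.56 [298.6 228.4] [ 0.5006 -0.0626  0.13  ]
scene handle_mid 0.66 [307.9 234.9] [ 0.5223 -0.0895  0.13  ]
scene carriage 0.72 [299.8 237.5] [0.5109 0.0312 0.    ]
scene carriage_nose 0.74 [304.6 211.5] [0.5294 0.0627 0.074 ]
scene carriage_nose 0.68 [295.4 229.1] [ 0.496  -0.0071  0.074 ]
scene probe_tip 0.59 [303.7 213.1] [0.5261 0.0561 0.074 ]
scene tin_low 0.6 [315.9 311.1] [ 0.5256 -0.2342  0.    ]
scene petri_dish_3 0.83 [337.3 167.8] [0.6763 0.3572 0.    ]
scene petri_dish_3 0.63 [255.5 208.7] [0.384  0.1754 0.    ]
scene lens 0.69 [262.3 316.6] [ 0.3896 -0.2343  0.    ]
scene dropper_1 0.75 [387.7 296.8] [ 0.7179 -0.2119  0.    ]
top stage 0.82 [342.7 207.8] [0.502  0.0332 0.    ]
top crank_axis 0.93 [376.5 202.2] [ 0.4945 -0.0566  0.13  ]
top handle_mid 0.43 [380.9 192.8] [ 0.5206 -0.0697  0.13  ]
top carriage 0.92 [342.9 205.3] [0.5096 0.0324 0.    ]
top carriage_nose 0.84 [335.1 199.3] [0.5147 0.0565 0.074 ]
top probe_tip 0.68 [333.6 198.1] [0.5183 0.0607 0.074 ]
top tin_low 0.9 [430.6 199.9] [ 0.5221 -0.234   0.    ]
top tin_low 0.49 [343.  205.9] [0.5078 0.0322 0.    ]
top petri_dish_3 0.73 [300.  249.5] [0.3784 0.1626 0.    ]
top petri_dish_3 0.73 [382.6 192.4] [ 0.5476 -0.0893  0.    ]
top lens 0.87 [434.6 244.9] [ 0.3859 -0.238   0.    ]
top lens 0.68 [241.9 151.9] [0.6825 0.3423 0.    ]
top dropper_1 0.5 [330.4 198. ] [0.5327 0.0699 0.    ]
top dropper_1 0.43 [422.  140.6] [ 0.7103 -0.2182  0.    ]
1.1 [0.1994 0.6449 0.3027] [ 3.1415 -0.      2.8417]
```

```bash
python3 - <<'E'
import cv2,numpy as np
a=cv2.imread("pics/scene1.png")[150:340,220:410];b=cv2.imread("pics/top1.png")[110:300,250:440]
cv2.imwrite("pics/c1.png",np.hstack([cv2.resize(x,(400,400),interpolation=cv2.INTER_CUBIC) for x in(a,b)]))
E
```

```text
(no output)
```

View pics/c1.png

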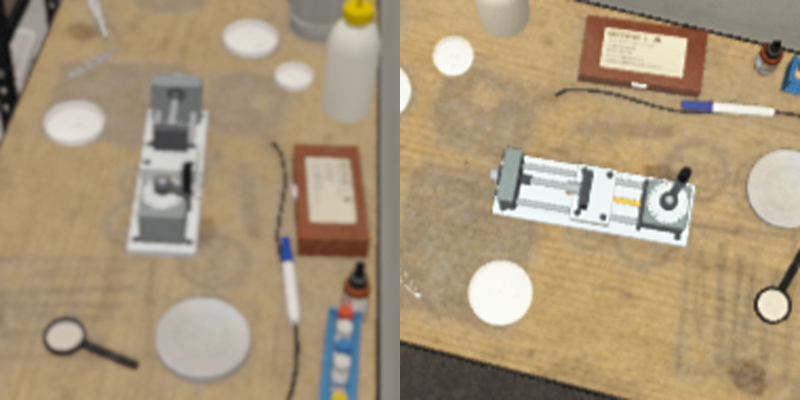

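```bash
python3 - <<'E'
from h import *
np.set_printoptions(precision=4,suppress=True)
movep([0.51,-0.05,0.36],[3.14159,0,2.84]) if inverse_kinematics([0.51,-0.05,0.36],[3.14159,0,2.84]) is not None else print("no")
c=camera("wrist");save(c,"w1")
print("campos",ray(c,(320,200))[0])
for k,z in dict(crank_axis=.13,handle_mid=.13,carriage_nose=.074,probe_tip=.074,stage=0).items():
    for r in place_of(c,k)[:2]: print(k,round(r["score"],2),np.round(r["position"],1),at_z(c,r["position"],z))
print(current_t(),current_eef_pos(),current_ee_rot(),current_qpos(),current_contact_force())
E
```

```text
campos [ 0.4333 -0.0248  0.4416]
crank_axis 0.92 [305.7 176.3] [ 0.4956 -0.0617  0.13  ]
handle_mid 0.73 [298.  204.1] [ 0.5238 -0.0801  0.13  ]
handle_mid 0.51 [443.1  32.3] [0.3973 0.1119 0.13  ]
carriage_nose 0.88 [411.  154.5] [0.5193 0.0695 0.074 ]
probe_tip 0.77 [409.3 155.1] [0.5194 0.0672 0.074 ]
stage 0.67 [409.7 156.2] [0.5385 0.086  0.    ]
stage 0.58 [379.4 150.6] [0.5165 0.0431 0.    ]
4.0917 [ 0.5101 -0.0498  0.36  ] [-3.1415 -0.      2.8405] [-0.6797  0.173   0.7544  1.9055 -0.1317  1.113   1.3954] [-0.7366 -0.1399  0.6672]
```

View pics/w1.png

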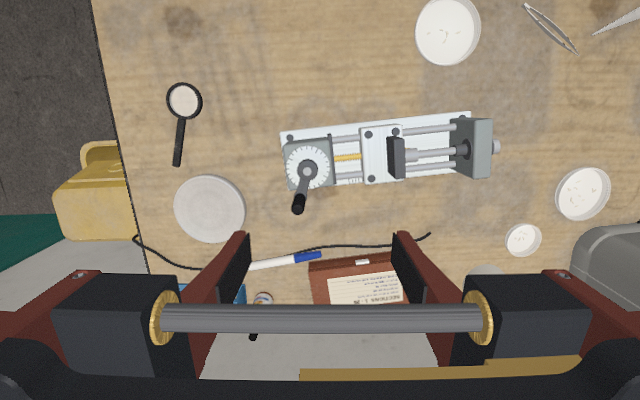

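```bash
python3 - <<'E'
from h import *
np.set_printoptions(precision=4,suppress=True)
O=[3.14159,0,2.84]
C=np.array([.4953,-.061])
print([inverse_kinematics([C[0]+.035*np.cos(a),C[1]+.035*np.sin(a),.193],O) is not None for a in np.linspace(-np.pi,np.pi,9)])
h=[.523,-.0802]
movep([*h,.26],O)
c=camera("wrist");save(c,"w2")
for k in("crank_axis","handle_mid"):
    for r in place_of(c,k)[:1]: print(k,round(r["score"],2),np.round(r["position"],1),at_z(c,r["position"],.13))
r=servo_line([*h,.193],feed=.08,stop_force=6)
print(r,current_t(),current_eef_pos(),current_qpos(),current_contact_force(),current_gripper_width())
if not r:
    f0=current_contact_force()
    command_gripper(0.0,5)
    print(current_t(),np.array(current_contact_force())-f0,current_gripper_width(),current_finger_force())
E
```

```text
[True, True, True, True, True, True, True, True, True]
crank_axis 0.81 [333.1 179.5] [ 0.497  -0.0622  0.13  ]
handle_mid 0.83 [317.4 216.3] [ 0.5218 -0.0825  0.13  ]
False 5.725 [ 0.5233 -0.0804  0.1933] [-0.487   0.4473  0.6644  2.036  -0.3881  0.7823  1.6788] [ 0.128   0.6145 -1.214 ] 0.08764949784332644
6.8333 [ 0.0538 -1.0724  1.0356] 0.014680171457747799 5.000004573957995
```

View pics/w2.png

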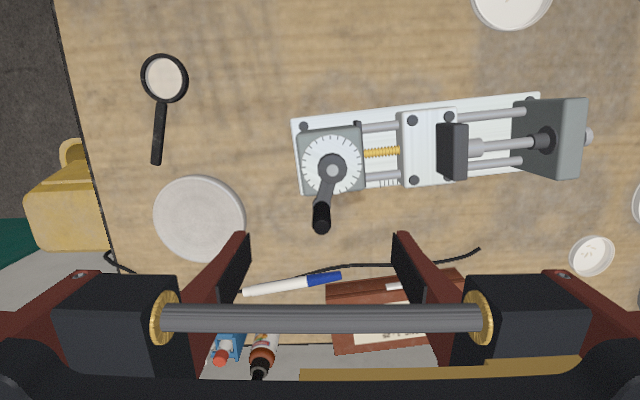

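```bash
cat >> h.py <<'E'
import json
O=[3.14159,0,2.84]; Zt=.1933
def wind(S,da,n,kc=1e-4,stop=None,ftmax=30,feed=.05):
    """S: dict C, a (commanded angle), f0. steps of da; returns log of (angle, Ft resisting motion, Fr, actual angle, t)"""
    L=[];C=np.array(S["C"]);a=S["a"];f0=np.array(S["f0"])
    for i in range(n):
        a+=da
        u=np.array([np.cos(a),np.sin(a)])
        servo_line([*(C+.035*u),Zt],feed=feed)
        f=np.array(current_contact_force())-f0; p=np.array(current_eef_pos())[:2]-C
        aa=np.arctan2(p[1],p[0]); aa=a+(aa-a+np.pi)%(2*np.pi)-np.pi
        u=np.array([np.cos(aa),np.sin(aa)]);tv=np.array([-u[1],u[0]])*np.sign(da)
        Ft=-f[:2]@tv;Fr=f[:2]@u
        L.append((a,Ft,Fr,aa,current_t(),f[2]))
        C=C+np.clip(kc*Fr,-.001,.001)*u
        if Ft>ftmax or (stop and stop(L)): break
        if np.linalg.norm(f)>60: print("HIGH",f);break
    S.update(C=C.tolist(),a=a);json.dump(S,open("S.json","w"))
    return L
def show(L):
    for l in L: print("a %.3f Ft %.1f Fr %.1f aa %.3f t %.2f fz %.1f"%l)
E
python3 - <<'E'
from h import *
f0=np.array([.128,.6145,-1.214])
command_gripper(0.0,40)
p=np.array(current_eef_pos())[:2];C=np.array([.4962,-.0618]);d=p-C
a=np.arctan2(d[1],d[0]);C=p-.035*d/np.linalg.norm(d)
S=dict(C=C.tolist(),a=a,f0=f0.tolist());print(S,current_gripper_width())
show(wind(S,.08,8))
print(S,current_gripper_width(),current_contact_force())
E
```

```text
{'C': [0.49414823600480745, -0.06039194714306712], 'a': np.float64(-0.6014479233632719), 'f0': [0.128, 0.6145, -1.214]} 0.014054468783685334
a -0.521 Ft 0.4 Fr 1.6 aa -0.513 t 7.30 fz -1.8
a -0.441 Ft 3.3 Fr -1.0 aa -0.459 t 7.55 fz -1.2
a -0.361 Ft 6.1 Fr 0.6 aa -0.383 t 7.80 fz -2.2
a -0.281 Ft 6.6 Fr -0.9 aa -0.298 t 8.05 fz -2.0
a -0.201 Ft 5.8 Fr -1.9 aa -0.222 t 8.30 fz -1.7
a -0.121 Ft 6.9 Fr -1.5 aa -0.147 t 8.55 fz -2.2
a -0.041 Ft 7.0 Fr -1.2 aa -0.074 t 8.80 fz -3.0
a 0.039 Ft 9.0 Fr -1.0 aa 0.000 t 9.05 fz -3.2
{'C': [0.4936156451637818, -0.06035086526890023], 'a': np.float64(0.03855207663672812), 'f0': [0.128, 0.6145, -1.214]} 0.014132233130378586 [-0.86753548 -8.4086358  -4.38872557]
```

```bash
python3 - <<'E'
from h import *
np.set_printoptions(precision=4,suppress=True)
S=json.load(open("S.json"))
L=wind(S,.08,31);show(L[::3]+L[-1:])
print(S,current_gripper_width())
for n in("scene","top"):
    c=camera(n);save(c,n+"2")
    for k in("carriage_nose","probe_tip","handle_mid"):
        for r in place_of(c,k)[:2]: print(n,k,round(r["score"],2),np.round(r["position"],1),at_z(c,r["position"],.13 if k[0]=="h" else .074))
print(current_eef_pos())
a=cv2.imread("pics/scene2.png")[150:340,220:410];b=cv2.imread("pics/top2.png")[110:300,250:440]
cv2.imwrite("pics/c2.png",np.hstack([cv2.resize(x,(400,400),interpolation=cv2.INTER_CUBIC) for x in(a,b)]))
E
```

```text
a 0.119 Ft 8.0 Fr -1.8 aa 0.075 t 9.30 fz -4.5
a 0.359 Ft 8.4 Fr -2.2 aa 0.311 t 10.05 fz -6.5
a 0.599 Ft 8.8 Fr -2.5 aa 0.551 t 10.80 fz -8.5
a 0.839 Ft 8.2 Fr -0.6 aa 0.791 t 11.55 fz -9.6
a 1.079 Ft 8.1 Fr -2.5 aa 1.029 t 12.30 fz -11.3
a 1.319 Ft 7.8 Fr -1.4 aa 1.262 t 13.05 fz -12.8
a 1.559 Ft 8.2 Fr -1.6 aa 1.494 t 13.80 fz -12.6
a 1.799 Ft 6.9 Fr -1.5 aa 1.725 t 14.55 fz -13.2
a 2.039 Ft 7.1 Fr -2.0 aa 1.954 t 15.30 fz -13.3
a 2.279 Ft 7.9 Fr -1.7 aa 2.185 t 16.05 fz -13.3
a 2.519 Ft 7.5 Fr -1.2 aa 2.418 t 16.80 fz -11.7
a 2.519 Ft 7.5 Fr -1.2 aa 2.418 t 16.80 fz -11.7
{'C': [0.4920136459581444, -0.06415482976097621], 'a': 2.518552076636729, 'f0': [0.128, 0.6145, -1.214]} 0.014056558334369524
scene carriage_nose 0.68 [300.5 213.3] [0.5168 0.0564 0.074 ]
scene carriage_nose 0.28 [300.8 239.8] [ 0.5068 -0.0505  0.074 ]
scene probe_tip 0.46 [301.8 211.8] [0.5212 0.0624 0.074 ]
top carriage_nose 0.76 [333.9 199.6] [0.5139 0.06   0.074 ]
top probe_tip 0.43 [334.  198.3] [0.5177 0.0596 0.074 ]
[ 0.4654 -0.0406  0.1934]
```

View pics/c2.png

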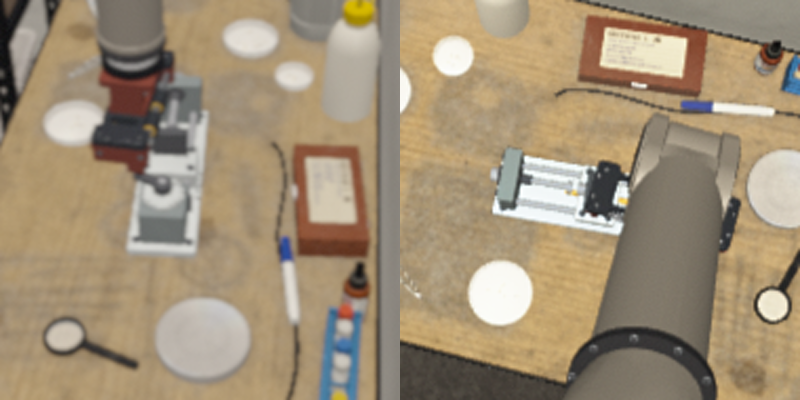

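```bash
python3 - <<'E'
from h import *
np.set_printoptions(precision=4,suppress=True)
c=camera("wrist");save(c,"w3")
for k in("carriage_nose","probe_tip"):
    for r in place_of(c,k)[:2]: print(k,round(r["score"],2),np.round(r["position"],1),at_z(c,r["position"],.074))
E
```

```text
carriage_nose 0.69 [467.  247.9] [0.5208 0.0633 0.074 ]
probe_tip 0.78 [470.1 241.1] [0.5157 0.0665 0.074 ]
probe_tip 0.55 [169.4 292.7] [ 0.4893 -0.1786  0.074 ]
```

View pics/w3.png

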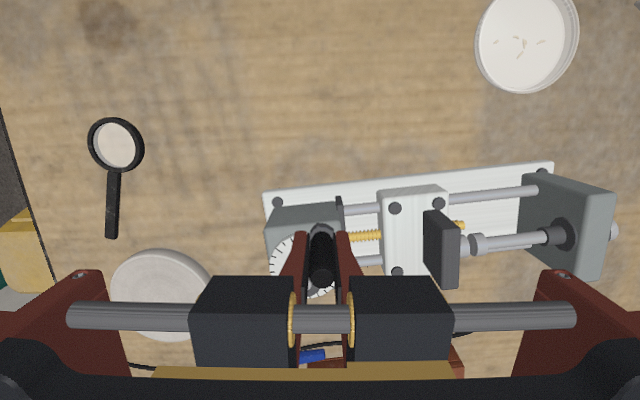

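```bash
python3 - <<'E'
import cv2
a=cv2.imread("pics/w3.png")[190:290,370:570]
cv2.imwrite("pics/c3.png",cv2.resize(a,(800,400),interpolation=cv2.INTER_CUBIC))
E
```

```text
(no output)
```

View pics/c3.png

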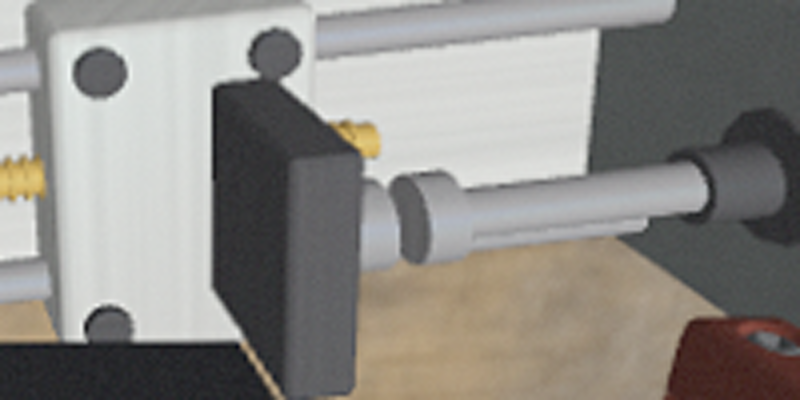

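```bash
python3 - <<'E'
from h import *
S=json.load(open("S.json"))
L=wind(S,.08,4);show(L[-1:])
L=wind(S,-.08,30);show(L)
print(S,current_eef_pos(),current_gripper_width())
c=camera("wrist");save(c,"w4")
E
```

```text
a 2.839 Ft 7.2 Fr -1.6 aa 2.734 t 18.35 fz -8.5
a 2.759 Ft -4.0 Fr -0.7 aa 2.720 t 18.60 fz -8.3
a 2.679 Ft -0.4 Fr -0.9 aa 2.686 t 18.85 fz -5.7
a 2.599 Ft 1.2 Fr 0.2 aa 2.601 t 19.10 fz -3.5
a 2.519 Ft 0.5 Fr 3.3 aa 2.515 t 19.35 fz -2.3
a 2.439 Ft 0.9 Fr 3.8 aa 2.432 t 19.60 fz -3.3
a 2.359 Ft 1.7 Fr 4.0 aa 2.351 t 19.85 fz -2.3
a 2.279 Ft 1.1 Fr 4.1 aa 2.271 t 20.10 fz -3.4
a 2.199 Ft 0.4 Fr 3.2 aa 2.190 t 20.35 fz -3.8
a 2.119 Ft 0.7 Fr 2.1 aa 2.116 t 20.60 fz -5.6
a 2.039 Ft 6.5 Fr 1.6 aa 2.081 t 20.85 fz 0.8
a 1.959 Ft 8.9 Fr 2.9 aa 2.016 t 21.10 fz 2.3
a 1.879 Ft 8.4 Fr 2.6 aa 1.934 t 21.35 fz 2.7
a 1.799 Ft 8.5 Fr 1.1 aa 1.851 t 21.60 fz 2.1
a 1.719 Ft 8.5 Fr 1.9 aa 1.767 t 21.85 fz 2.2
a 1.639 Ft 8.2 Fr 3.7 aa 1.684 t 22.10 fz 2.6
a 1.559 Ft 8.7 Fr 1.1 aa 1.601 t 22.35 fz 1.5
a 1.479 Ft 7.5 Fr 1.3 aa 1.518 t 22.60 fz 1.0
a 1.399 Ft 8.0 Fr 1.5 aa 1.437 t 22.85 fz 1.0
a 1.319 Ft 7.9 Fr 0.9 aa 1.355 t 23.10 fz 1.0
a 1.239 Ft 6.7 Fr 1.4 aa 1.275 t 23.35 fz 0.2
a 1.159 Ft 7.4 Fr 1.5 aa 1.194 t 23.60 fz 0.7
a 1.079 Ft 7.6 Fr 1.6 aa 1.114 t 23.85 fz 0.8
a 0.999 Ft 8.1 Fr 0.7 aa 1.035 t 24.10 fz -0.7
a 0.919 Ft 7.6 Fr 1.3 aa 0.955 t 24.35 fz -0.7
a 0.839 Ft 7.0 Fr 1.9 aa 0.877 t 24.60 fz -1.0
a 0.759 Ft 7.2 Fr 0.0 aa 0.798 t 24.85 fz -1.4
a 0.679 Ft 8.6 Fr 0.7 aa 0.721 t 25.10 fz -2.8
a 0.599 Ft 7.3 Fr 0.2 aa 0.643 t 25.35 fz -1.7
a 0.519 Ft 6.9 Fr 0.9 aa 0.566 t 25.60 fz -3.3
a 0.439 Ft 8.0 Fr 1.1 aa 0.489 t 25.85 fz -2.2
{'C': [0.49138256380736633, -0.06025957925973452], 'a': 0.43855207663672807, 'f0': [0.128, 0.6145, -1.214]} [ 0.52320126 -0.04332587  0.19317658] 0.014366789609626365
```

```bash
python3 - <<'E'
from h import *
S=json.load(open("S.json"))
show(wind(S,-.05,14,feed=.04)); print()
show(wind(S,-.03,12,feed=.03,stop=lambda L: np.mean([l[1] for l in L[-2:]])>11))
print(S,current_eef_pos())
E
```

```text
a 0.389 Ft 7.8 Fr 1.0 aa 0.447 t 26.15 fz -2.5
a 0.339 Ft 8.9 Fr 0.2 aa 0.399 t 26.40 fz -3.4
a 0.289 Ft 7.6 Fr -0.1 aa 0.351 t 26.65 fz -3.6
a 0.239 Ft 7.6 Fr 0.8 aa 0.304 t 26.90 fz -4.3
a 0.189 Ft 7.2 Fr 1.5 aa 0.256 t 27.15 fz -4.6
a 0.139 Ft 7.5 Fr -0.0 aa 0.208 t 27.40 fz -3.7
a 0.089 Ft 8.6 Fr 0.4 aa 0.159 t 27.65 fz -5.3
a 0.039 Ft 8.2 Fr 0.4 aa 0.113 t 27.90 fz -5.4
a -0.011 Ft 8.1 Fr 1.1 aa 0.064 t 28.15 fz -6.6
a -0.061 Ft 8.0 Fr 0.5 aa 0.016 t 28.40 fz -5.6
a -0.111 Ft 8.4 Fr -0.0 aa -0.033 t 28.65 fz -7.2
a -0.161 Ft 8.4 Fr 0.3 aa -0.080 t 28.90 fz -6.9
a -0.211 Ft 8.2 Fr 0.7 aa -0.129 t 29.15 fz -7.5
a -0.261 Ft 8.8 Fr 0.7 aa -0.177 t 29.40 fz -7.0

a -0.291 Ft 8.9 Fr -0.3 aa -0.202 t 29.65 fz -7.4
a -0.321 Ft 8.1 Fr 1.0 aa -0.231 t 29.90 fz -7.7
a -0.351 Ft 9.0 Fr 0.3 aa -0.260 t 30.15 fz -7.6
a -0.381 Ft 9.3 Fr 1.7 aa -0.289 t 30.40 fz -9.2
a -0.411 Ft 8.6 Fr -0.1 aa -0.318 t 30.65 fz -8.3
a -0.441 Ft 8.5 Fr 1.1 aa -0.347 t 30.90 fz -9.5
a -0.471 Ft 8.6 Fr 0.1 aa -0.377 t 31.15 fz -8.4
a -0.501 Ft 10.7 Fr -0.1 aa -0.407 t 31.40 fz -9.4
a -0.531 Ft 8.6 Fr 0.6 aa -0.436 t 31.65 fz -10.5
a -0.561 Ft 9.3 Fr 1.3 aa -0.465 t 31.90 fz -9.9
a -0.591 Ft 8.7 Fr 0.8 aa -0.494 t 32.15 fz -8.3
a -0.621 Ft 8.1 Fr -0.4 aa -0.526 t 32.40 fz -10.0
{'C': [0.4926660240939789, -0.06036316997795958], 'a': -0.6214479233632721, 'f0': [0.128, 0.6145, -1.214]} [ 0.52358412 -0.07829604  0.19344684]
```

```bash
python3 - <<'E'
from h import *
S=json.load(open("S.json"))
show(wind(S,-.03,9,feed=.03,stop=lambda L: len(L)>2 and np.mean([l[1] for l in L[-3:]])>11.7))
c=camera("wrist");save(c,"w5")
cv2.imwrite("pics/c5.png",cv2.resize(cv2.imread("pics/w5.png")[150:300,340:640],(800,400),interpolation=cv2.INTER_CUBIC))
E
```

```text
a -0.651 Ft 8.5 Fr 0.9 aa -0.553 t 32.65 fz -10.6
a -0.681 Ft 8.5 Fr -0.1 aa -0.580 t 32.90 fz -10.4
a -0.711 Ft 9.2 Fr -0.2 aa -0.607 t 33.15 fz -11.5
a -0.741 Ft 8.7 Fr 0.4 aa -0.634 t 33.40 fz -11.0
a -0.771 Ft 9.8 Fr 0.1 aa -0.661 t 33.65 fz -10.7
a -0.801 Ft 8.7 Fr 0.5 aa -0.689 t 33.90 fz -11.3
a -0.831 Ft 9.8 Fr 0.6 aa -0.717 t 34.15 fz -12.3
a -0.861 Ft 11.7 Fr -0.2 aa -0.744 t 34.40 fz -13.0
a -0.891 Ft 9.9 Fr 0.3 aa -0.772 t 34.65 fz -13.2
```

View pics/c5.png

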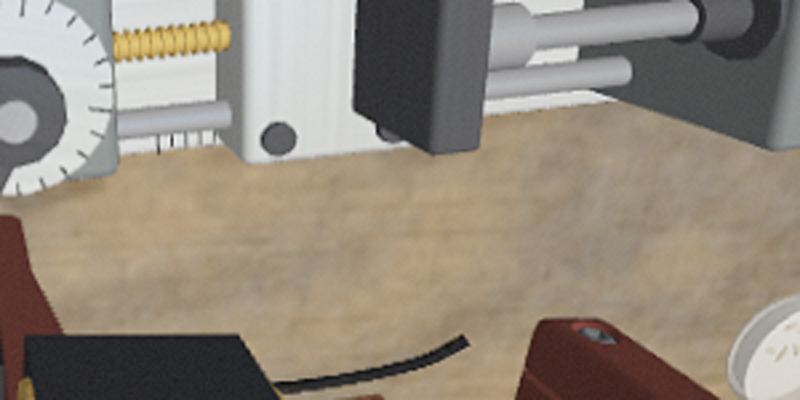

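```bash
python3 - <<'E'
from h import *
S=json.load(open("S.json"));f0=np.array(S["f0"])
for i in range(4):
    l=wind(S,-.03,1,feed=.03)[0]; C=np.array(S["C"])
    m=[]
    for j in range(8):
        dwell(.03); f=(np.array(current_contact_force())-f0)[:2]; p=np.array(current_eef_pos())[:2]-C; u=p/np.linalg.norm(p)
        m.append(-f@np.array([u[1],-u[0]]))
    print("%.3f %.3f Ft %.1f mean after %.2f sd %.2f"%(l[0],l[3],l[1],np.mean(m),np.std(m)),current_t(),current_eef_pos())
    if np.mean(m)>12.3: break
E
```

```text
-0.921 -0.799 Ft 10.4 mean after 10.63 sd 0.45 35.2167 [ 0.5175709  -0.08587849  0.19362851]
-0.951 -0.827 Ft 11.0 mean after 10.95 sd 0.21 35.7333 [ 0.51682015 -0.08655536  0.19363975]
-0.981 -0.855 Ft 12.2 mean after 11.15 sd 0.81 36.25 [ 0.51610055 -0.0872185   0.19364453]
-1.011 -0.882 Ft 11.7 mean after 11.53 sd 0.50 36.7667 [ 0.51534426 -0.0878187   0.19368867]
```

```bash
cat > m.py <<'E'
from h import *
def mean(S,n=8):
    f0=np.array(S["f0"]);C=np.array(S["C"]);m=[]
    for j in range(n):
        dwell(.03); f=(np.array(current_contact_force())-f0)[:2]; p=np.array(current_eef_pos())[:2]-C; u=p/np.linalg.norm(p)
        m.append(-f@np.array([u[1],-u[0]]))
    return np.mean(m)
E
python3 - <<'E'
from m import *
S=json.load(open("S.json"))
for i in range(3):
    l=wind(S,-.03,1,feed=.03)[0];print("fwd",np.round(l,3)[[0,3]],round(mean(S),2))
for i in range(8):
    m=0;l=wind(S,.02,1,kc=0,feed=.03)[0];m=mean(S,4);print("relax",np.round(l,3)[[0,3]],round(m,2))
    if m<4.5: break
print(current_t(),current_eef_pos())
E
```

```text
fwd [-1.041 -0.91 ] 11.37
fwd [-1.071 -0.938] 12.07
fwd [-1.101 -0.967] 12.2
relax [-1.081 -0.96 ] 10.55
relax [-1.061 -0.957] 9.54
relax [-1.041 -0.952] 7.62
relax [-1.021 -0.948] 6.06
relax [-1.001 -0.944] 5.62
relax [-0.981 -0.943] 5.63
relax [-0.961 -0.94 ] 4.93
relax [-0.941 -0.936] 3.88
41.3833 [ 0.51401317 -0.08921491  0.19346862]
```

```bash
python3 - <<'E'
from h import *
np.set_printoptions(precision=4,suppress=True)
p0=np.array(current_eef_pos())
command_gripper(.06); print(current_eef_pos(),current_contact_force())
p=np.array(current_eef_pos());p[2]=.30
servo_line(p,feed=.12)
movep([.51,-.05,.36],O)
c=camera("wrist");save(c,"w6")
for k,z in dict(handle_mid=.13,carriage_nose=.074,probe_tip=.074).items():
    for r in place_of(c,k)[:1]: print(k,round(r["score"],2),np.round(r["position"],1),at_z(c,r["position"],z))
print(current_t())
a=[cv2.resize(cv2.imread(f"pics/{n}.png")[95:220,260:510],(600,300),interpolation=cv2.INTER_CUBIC) for n in("w1","w6")]
cv2.imwrite("pics/c6.png",np.vstack(a))
E
```

```text
[ 0.5136 -0.0889  0.1933] [ 0.2103 -0.2642 -0.4616]
handle_mid 0.75 [283.8 198.7] [ 0.5129 -0.0937  0.13  ]
carriage_nose 0.87 [411.7 156.2] [0.5217 0.0698 0.074 ]
probe_tip 0.95 [403.4 150.4] [0.5113 0.0611 0.074 ]
43.8667
```

View pics/c6.png

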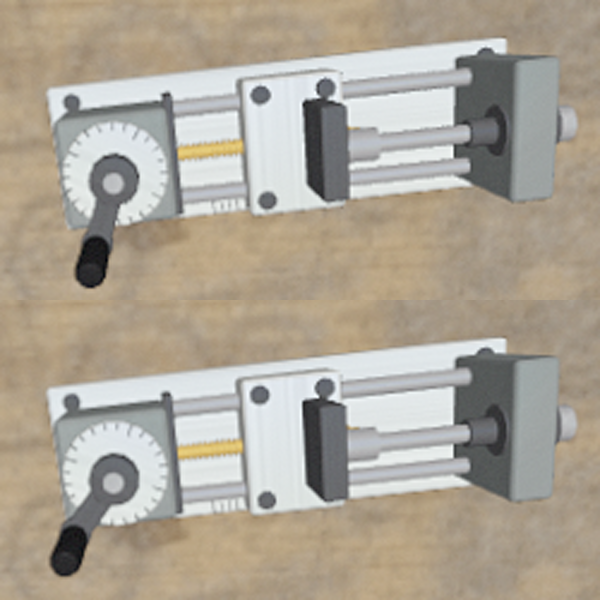

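```bash
python3 - <<'E'
import cv2,numpy as np
a=cv2.imread("pics/w1.png",0).astype(np.float32);b=cv2.imread("pics/w6.png",0).astype(np.float32)
def ecc(x0,y0,x1,y1):
    W=np.eye(2,3,dtype=np.float32)
    # template from a, search in padded b
    t=a[y0:y1,x0:x1].copy();p=6
    W[0,2]=p;W[1,2]=p
    cc,W=cv2.findTransformECC(t,b[y0-p:y1+p,x0-p:x1+p].copy(),W,cv2.MOTION_TRANSLATION,(3,200,1e-6),None,3)
    return np.round([W[0,2]-p,W[1,2]-p,cc],3)
# w crop scale 2.4, origin (260,95)
B=lambda l,t,r,d:(int(260+l/2.4),int(95+t/2.4),int(260+r/2.4),int(95+d/2.4))
for n,r in dict(carriage=(232,65,300,220),plate=(295,90,352,210),noseplate_tip=(340,115,400,165),bracket=(450,45,565,205),dial=(65,110,165,200),bg_low=(200,230,580,290),petri=None).items():
    if r: print(n,ecc(*B(*r)))
print("petri",ecc(410,0,485,70) if False else "")
E
python3 - <<'E'
import sys;sys.path.insert(0,".")
from h import *
c=camera("wrist")
R=cv2.Rodrigues(np.array(c["rvec"],float))[0]
d=np.array([.0237,.131,0]);d/=np.linalg.norm(d)
for z,p in((.074,[.516,.05]),(.06,[.508,.02])):
    q=np.array([*p,z]);print("px per mm +y stage",(proj(c,q+d*.01)-proj(c,q))/10)
E
```

```text
carriage [-0.316 -0.086  0.997]
plate [-0.37  -0.172  0.996]
noseplate_tip [-0.352 -0.282  0.995]
bracket [-0.16  -0.091  0.999]
dial [-0.07  -0.177  0.973]
bg_low [-0.156 -0.194  0.995]
petri 
px per mm +y stage [ 0.77730082 -0.0927152 ]
px per mm +y stage [ 0.75134331 -0.09057733]
```

```bash
python3 -c "
from bench import *
print(current_t(),close_job())"
```

```text
the job is handed in; nothing more can be done
43.9167 None
```

I handed the job in at 43.9 s. The carriage was wound back to a gap I estimated at about 6 mm. It was then wound forward, ending on a forward motion, until it pressed the probe with an estimated 50–70 N: force readings gave 50–60 N, but an image comparison suggested 66 N or more, so being over 85 N is unlikely but not ruled out. The crank was released with the arm clear; no verdict came back.

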